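# Lay the stray pipette in the tray beside its twin

### The arm

A 6-joint arm with a two-finger parallel gripper is mounted at the origin on the work surface. World frame = base frame: x ahead of the robot, y to its left, z up, the work surface at z = 0. Lengths are in mm, angles in rad, forces in N, time in s.
With the tool pointing down it reaches from about 300 to 875 mm from the base axis. Payload 6.4 kg.
Tool frame: the origin (TCP) lies midway between the tips of the shut fingers; the grasp point (between the pads) lies 19 mm behind it; z points along the fingers, y is the line along which they close (so a half turn about z gives the same grasp; the last joint's range is limited). The gripper opens to 85 mm and grips with 20 to 120 N. Pads are 22 mm wide; open, the fingers measure 114 mm over their backs; the gripper's body (76 mm by 85 mm) begins 54 mm behind the grasp point. The pads swing forward as they close: fully open they stand 13 mm farther back than shut.
Start: joints at [0.948, 0.181, 1.607, -0, 1.354, -0.206], TCP at [232.771, 525.793, 231.288] pointing down, gripper open.
Joint ranges: [-2.99, 2.99], [-0.89, 2.07], [0.3, 2.58], [-1.14, 4.28], [0, 2.63], [-3.12, 3.12]. Speed limits (rad/s): [2.57, 2.57, 3.01, 3.14, 3.14, 3.14].

### API

Orientations are given as a unit quaternion [w, x, y, z].
In Python, from bench import manip gives the robot as it stands.
- The arm moves only by the tool servo_tool, never from a script. Its argument "deltas" is a list of rows, each an object of numbers: "dx", "dy", "dz": the shift along the tool's x, y, z in cm; "rx", "ry", "rz": the turn, a rotation vector about the tool's x, y, z in rad; "grip": the closure, from 0 (fully open) to 1 (shut). A call has 1 to 12 rows; each row is the pose to reach, as a shift and turn from the pose commanded when the call began, along the tool's axes at that moment; what a row does not reach only later rows make up. A row lasts 1/12 s, in which the tool goes at most 41.7 mm and 7.16 degrees, less where a joint would pass 70% of its speed; a pose out of reach is approached as far as the arm can. A call with a gripper value outside its range is refused whole. The fingers move at their own pace and stop on an object; "force" is the grip in N (left out, the last holds). Time passes only in rows, so rows that repeat a pose let the fingers close. It gives the time, the measured TCP pose, the force, the opening and the grip force at its end, in the units of the state.
- manip.observe(): the state, without advancing time (a new reading comes with each control period).
- manip.read_camera(name): name is "scene" or "top" or "wrist"; returns a dict with "img" (420x560x3 uint8, blue, green, red), "mtx" (3x3 intrinsics, pixels), "k1" (the pictures are not rectified: a ray, as slopes to the right and down, at radius r is drawn at 1 + k1 r^2 times it, then the intrinsics apply), "R" (3x3) and "t" (3): a world point X has camera coordinates R X + t; the wrist camera has in their place "hand_eye" (4x4, takes a point from camera to tool coordinates, whose origin is the TCP and whose axes are the flange's). Camera axes: x right, y down, z forward; pixel columns grow to the right and rows downward; lengths in mm; the calibration is good to about 2 mm. A picture is of the moment at which its call begins: read the wrist's pose just before it. There is no depth.
- manip.job_done(): hands the job in; it is judged then, once.
Trained networks look in a picture, given as the dict that the camera call returned (one of the last four; its "shot" number tells which), for a name from the list of things; names that differ only in an ending like _2 or _b are one class to them, and where a whole thing is asked for, a point or a joint stands for the part that bears it (a point fixed in the world has none). Each returns a list of dicts, best first, with "score" (0 to 1); they miss things now and then, are a little off and sometimes report something else, mostly with a low value. They report only what shows in the picture. A call takes as long as a camera call. They do not tell look-alikes from the thing itself.
- manip.regions_of(query, picture): "pixels" (420x560 bool, what is visible of it).
- manip.mark_of(query, picture): "at" ([x, y, z] in mm, in world coordinates, good to about 4 mm: a listed point, or the origin of a listed thing).
The state is a dict: "t": time; "joint_positions": joint angles; "dq": joint speeds; "tau": joint torques, N m; "eef_pos": TCP position; "eef_rot": TCP orientation; "contact_force": force on the tool from outside, world axes, zero at the start; "ft_torque": the same for the moment, N m; "width": finger opening in mm; "gripper_force": force on a finger pad.
Only numpy, scipy, OpenCV 4.12 (cv2) and the standard library are available. Lean on these libraries where they do the work, as an engineer would, in place of code of your own. Each camera call takes 0.05 s, during which the arm holds its last target. There are 200 camera calls.

### The job

One pipette has been left lying on the bench. Lay it flat and centred on the empty dark rubber mat in the steel instrument tray, beside the pipette that already rests there, parallel to it and with its nose pointing the same way. Set it down by hand rather than dropping it, let go of it, and leave the other pipette undisturbed.

Things in the scene. Friction and masses are not known exactly. Their poses are not given: they have to be found in the camera images.
- stray_mid (a point): Middle of the stray pipette (white, 236 mm long, about 90 g, lying on its side, the only one not in the tray): on its long axis, 16 mm above what it rests on, near the centre of mass. x points to its thin nose, z up. From x = -50 to +48 mm the handle is a straight bar 30 mm wide (y), 32 mm high: grip it here across y. Knob end at x = -98 mm; a finger hook reaches y = +48 mm at x = -75 to -45.
- stray_nose (a point): Tip of the stray pipette's slender tapering nose, on its long axis, 138 mm from stray_mid along +x. Same axes.
- rested_mid (a point): The same middle point of the other, identical pipette, which already lies in the tray on its bare floor, beside the mat. Its x axis points to its nose: the direction that the stray one must take. Leave it where it is.
- mat: Empty dark rubber mat, 240 (x) x 80 (y) x 2 mm, fixed in one half of the tray, either left or right of the other pipette, 96 mm from it. Origin: centre of its underside, 4 mm above the bench; its upper face is 6 mm above the bench. x runs along its length. The tray (steel, fixed, 280 x 220 mm) has a rim 12 mm above the bench, 4 mm thick, its inner face 58 mm from the mat's centre line.
Things that resemble listed ones, but are neither listed nor needed, are in the scene too. Leave any brown look-alike of the part that bears stray_mid alone.

How it is judged:
By the outcome, as a careful person would: the job done as asked, in the order asked, and still so for the second after the job is handed in, with the robot touching nothing.
It also fails if it takes over 38 s, if anything falls off the work surface, if the arm or the gripper's body presses on something with over 40 N, if the wrist force passes 120 N, or if a joint passes its speed limit or range.

## Working session

There is one attempt and no reset: what is moved stays moved. The work goes in short steps, Python scripts to look and compute and a tool call to move; the robot and the scene stay as the last step left them, time stands still between calls to the robot, and variables do not carry over. Pictures are saved under pics/ and viewed, at most 10 in all, crops included, and the job is handed in when it is done.

Besides the shell and the picture viewer there is one more tool, called after "Emit:" by a JSON object that holds its "method" and its "body". servo_tool: Moves the arm, as the interface text tells. Its arguments: {"type":"object","properties":{"deltas":{"type":"array","items":{"type":"object","properties":{"dx":{"type":"number"},"dy":{"type":"number"},"dz":{"type":"number"},"rx":{"type":"number"},"ry":{"type":"number"},"rz":{"type":"number"},"grip":{"type":"number"}}}},"force":{"type":"number"}},"required":["deltas"]}

```bash
mkdir -p pics; cat > h.py <<'E'
from bench import manip
import cv2, numpy as np
from scipy.spatial.transform import Rotation as Ro
def marks(names,p):
    for n in names:
        for r in manip.mark_of(n,p)[:4]: print(n,np.round(r["at"],1),round(r["score"],2))
def proj(p,X):
    c=np.asarray(p["R"])@np.asarray(X,float)+np.asarray(p["t"]); s=c[:2]/c[2]; s=s*(1+p["k1"]*(s@s)); m=p["mtx"]
    return np.round([m[0][0]*s[0]+m[0][2],m[1][1]*s[1]+m[1][2]])
E
python3 - <<'E'
from h import *
N=["stray_mid","stray_nose","rested_mid","mat"]
ims=[]
for c in ("top","scene"):
    p=manip.read_camera(c); print(c); marks(N,p); ims.append(p["img"])
    if c=="top":
        for n in N:
            for r in manip.mark_of(n,p)[:4]: print(n,proj(p,r["at"]))
cv2.imwrite("pics/a.png",ims[0]); cv2.imwrite("pics/b.png",ims[1])
s=manip.observe(); print(s["t"],s["eef_pos"],s["eef_rot"],s["width"])
E
```

```text
top
stray_mid [275.2 391.9  17.8] 0.96
stray_nose [316.6 258.   13. ] 0.98
stray_nose [460.1 390.8  14.4] 0.83
rested_mid [ 529.6 -172.4   19.7] 0.96
mat [ 534.3 -256.4    3.9] 0.63
stray_mid [139. 300.]
stray_nose [198. 282.]
stray_nose [142. 220.]
rested_mid [384. 186.]
mat [417. 185.]
scene
stray_mid [281.2 387.3  13.2] 0.76
stray_mid [455.5 255.6  14.9] 0.71
stray_nose [312.6 254.5  20. ] 0.87
stray_nose [467.9 391.5  18.5] 0.8
rested_mid [ 527.8 -171.4   20. ] 0.74
0.7 [232.75983348 525.80670239 231.31283632] [1.49150589e-05 2.06872774e-01 9.78367853e-01 2.07157352e-05] 85.37212357071404
```

View pics/a.png

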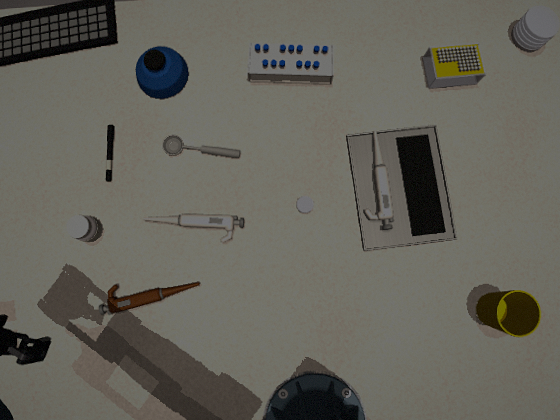

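View pics/b.png

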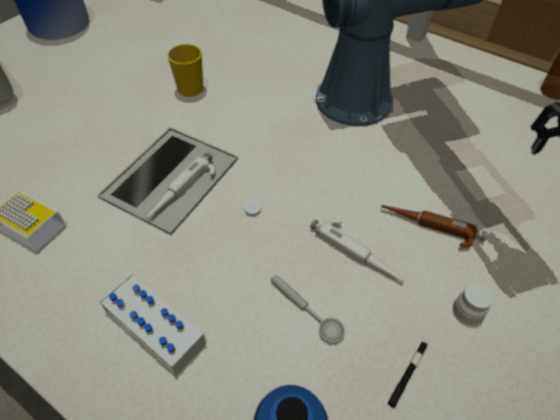

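The top view shows the tray with the rested pipette (nose at 376,132, knob at 388,228) and the empty mat at (420,185). There are two look-alike candidates:
- White pipette: body at (205,221), nose at (145,219).
- Brown pipette: body at (150,295).

The white one fits because the stray is described as white and lies outside the tray. The networks' marks at (275,392) and (317,258) belong to the brown one. I'll confirm with a crop and measure.

```bash
cat >> h.py <<'E'
def back(p,uv,z):
    m=np.asarray(p["mtx"]); uv=np.asarray(uv,float).reshape(-1,1,2)
    s=cv2.undistortPoints(uv,m,np.array([p["k1"],0,0,0,0.])).reshape(-1,2)
    d=np.c_[s,np.ones(len(s))]@np.asarray(p["R"]); o=-np.asarray(p["R"]).T@np.asarray(p["t"])
    return o+d*((z-o[2])/d[:,2])[:,None]
def rect(P):
    (c,s,a)=cv2.minAreaRect(P[:,:2].astype(np.float32)); b=cv2.boxPoints((c,s,a))
    e=b[1]-b[0] if np.hypot(*(b[1]-b[0]))>np.hypot(*(b[2]-b[1])) else b[2]-b[1]
    return np.round(c,1),np.round(s,1),round(np.arctan2(e[1],e[0]),4)
E
python3 - <<'E'
from h import *
p=manip.read_camera("top")
for n in ["stray_mid","rested_mid","mat"]:
    for r in manip.regions_of(n,p)[:4]:
        v,u=np.nonzero(r["pixels"]); P=back(p,np.c_[u,v],6 if n=="mat" else 16)
        print(n,round(r["score"],2),len(u),(u.min(),u.max(),v.min(),v.max()),rect(P))
        print('  bgr',np.median(p["img"][r["pixels"]],axis=0))
g=p["img"].max(2); m=(g[110:255,340:465]<38).astype(np.uint8); n,l,st,_=cv2.connectedComponentsWithStats(m)
k=1+np.argmax(st[1:,4]); v,u=np.nonzero(l==k); print("dark",rect(back(p,np.c_[u+340,v+110],6)))
marks(["mat","rested_mid"],p)
cv2.imwrite("pics/c.png",cv2.resize(p["img"][190:320,90:260],None,fx=4,fy=4,interpolation=cv2.INTER_CUBIC))
E
```

```text
stray_mid 0.95 1156 (np.int64(99), np.int64(199), np.int64(282), np.int64(314)) (array([299.6, 375.3]), array([ 64.2, 238.4]), np.float32(-1.3077))
  bgr [14. 33. 59.]
stray_mid 0.61 1103 (np.int64(144), np.int64(243), np.int64(213), np.int64(241)) (array([444.4, 271.9]), array([232.4,  61.7]), np.float32(1.4935))
  bgr [100. 107. 112.]
mat 0.91 3275 (np.int64(396), np.int64(444), np.int64(134), np.int64(234)) (array([ 538.1, -262.9]), array([240.1,  82.1]), np.float32(0.1098))
  bgr [10. 12. 12.]
dark (array([ 536.7, -262.3]), array([238.6,  79.4]), np.float32(0.1083))
mat [ 532.2 -256.6    1. ] 0.84
rested_mid [ 529.4 -173.2   23.5] 0.66
```

View pics/c.png

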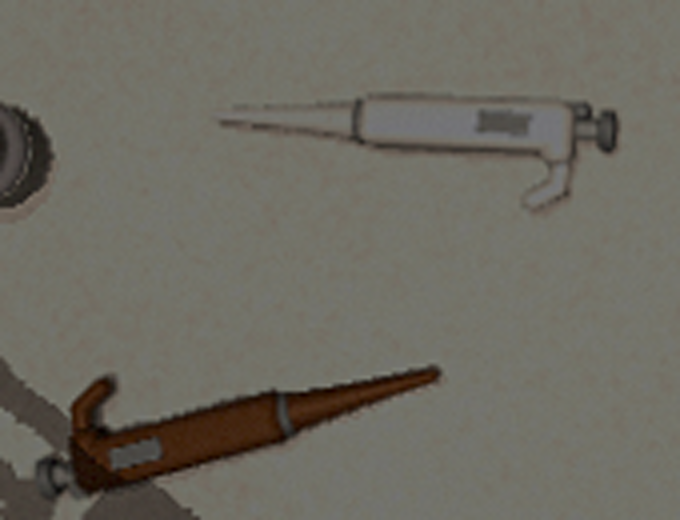

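The crop confirms it: the upper one (nose at crop 220,122, knob at 617,131) is white with its hook below, so it is the stray. The lower one is brown and stays untouched. Next I work out the move to hover over the stray.

```bash
cat >> h.py <<'E'
def delta(target,yaw):
    s=manip.observe(); q=s["eef_rot"]; R=Ro.from_quat([q[1],q[2],q[3],q[0]])
    T=Ro.from_matrix(np.array([[np.cos(yaw),np.sin(yaw),0],[np.sin(yaw),-np.cos(yaw),0],[0,0,-1.]]))
    print("t",round(s["t"],2),"pos",np.round(s["eef_pos"],1),"d cm",np.round(R.inv().apply(np.array(target)-s["eef_pos"])/10,2),"rot",np.round((R.inv()*T).as_rotvec(),3),"F",np.round(s["contact_force"],1),"w",round(s["width"],1),"gf",round(s["gripper_force"],1))
E
python3 - <<'E'
from h import *
p=manip.read_camera("top")
P=back(p,[[145,220.5],[244.25,222.75]],16)[:,:2]; d=P[0]-P[1]; L=np.hypot(*d); d/=L; mid=P[0]-138*d
print(P,L,mid,np.arctan2(d[1],d[0]))
delta([*mid,170],np.arctan2(d[1],d[0]))
E
```

```text
[[457.94906665 384.07906351]
 [449.52561323 152.2598607 ]] 231.9721909203633 [452.93796352 246.17007597] 1.534476000386458
t 1.05 pos [232.8 525.8 231.3] d cm [-31.45 -16.65   6.13] rot [0.   0.   1.19] F [1.  0.6 0.7] w 85.3 gf 0.0
```

Emit:
{"method": "servo_tool", "body": {"deltas": [{"dx": -31.4, "dy": -16.6, "dz": 4, "rz": 1.19, "grip": 0}, {"dx": -31.4, "dy": -16.6, "dz": 4, "rz": 1.19, "grip": 0}, {"dx": -31.4, "dy": -16.6, "dz": 4, "rz": 1.19, "grip": 0}, {"dx": -31.4, "dy": -16.6, "dz": 4, "rz": 1.19, "grip": 0}, {"dx": -31.4, "dy": -16.6, "dz": 4, "rz": 1.19, "grip": 0}, {"dx": -31.4, "dy": -16.6, "dz": 4, "rz": 1.19, "grip": 0}, {"dx": -31.4, "dy": -16.6, "dz": 4, "rz": 1.19, "grip": 0}, {"dx": -31.4, "dy": -16.6, "dz": 4, "rz": 1.19, "grip": 0}, {"dx": -31.4, "dy": -16.6, "dz": 4, "rz": 1.19, "grip": 0}, {"dx": -31.4, "dy": -16.6, "dz": 4, "rz": 1.19, "grip": 0}, {"dx": -31.4, "dy": -16.6, "dz": 4, "rz": 1.19, "grip": 0}, {"dx": -31.4, "dy": -16.6, "dz": 4, "rz": 1.19, "grip": 0}]}}

```text
validation failed for argument at $.de...
```

Emit:
{"method": "servo_tool", "body": {"deltas": [{"dx": 0}, {"dx": 0}]}}

```text
validation failed for argument at $.de...
```

```bash
cat >> h.py <<'E'
def wrist():
    s=manip.observe(); p=manip.read_camera("wrist"); q=s["eef_rot"]
    T=np.eye(4); T[:3,:3]=Ro.from_quat([q[1],q[2],q[3],q[0]]).as_matrix(); T[:3,3]=s["eef_pos"]
    C=np.linalg.inv(T@np.asarray(p["hand_eye"])); p["R"]=C[:3,:3]; p["t"]=C[:3,3]; return p
E
python3 - <<'E'
from h import *
p=wrist(); cv2.imwrite("pics/d.png",p["img"]); marks(["stray_mid","stray_nose"],p)
for r in manip.regions_of("stray_mid",p)[:2]:
    v,u=np.nonzero(r["pixels"]); print(r["score"],len(u),u.min(),u.max(),v.min(),v.max()); cv2.imwrite("pics/m.png",r["pixels"]*255)
delta([453,248,170],1.534)
print(proj(p,[453,248,16]),proj(p,[458,386,16]),proj(p,[449.5,150,16]))
E
```

```text
stray_mid [277.4 390.7  19.2] 0.85
0.87 2942 161 252 211 292
t 1.25 pos [232.8 525.8 231.3] d cm [-31.38 -16.48   6.13] rot [-0.    -0.     1.191] F [-0.6  0.3  0.5] w 85.2 gf 0.0
[147. 421.] [244. 389.] [ 82. 443.][ WARN:0@0.682] global loadsave.cpp:1063 imwrite_ Unsupported depth image for selected encoder is fallbacked to CV_8U.
```

View pics/d.png

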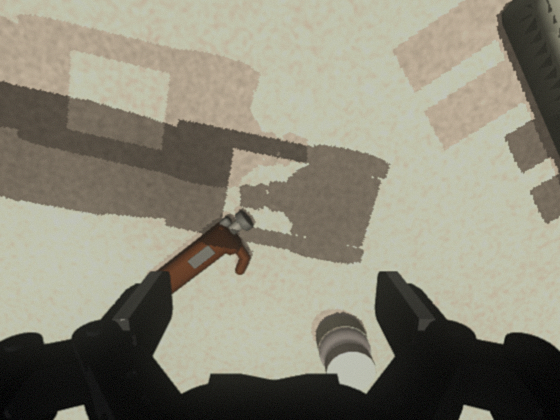

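The picture is from the start pose and shows only the brown look-alike at (210,255). Both move calls were rejected by validation. I'll try one with every field filled in.

Emit:
{"method": "servo_tool", "body": {"deltas": [{"dx": -3.0, "dy": -1.6, "dz": 0.0, "rx": 0.0, "ry": 0.0, "rz": 0.12, "grip": 0.0}]}}

```text
t: 1.33
eef_pos: [251.4, 501.6, 231.4]
eef_rot: [-0.001, 0.263, 0.965, 0.001]
contact_force: [-0.0, -1.1, 0.4]
width: 85.3
gripper_force: 0.0
```

Emit:
{"method": "servo_tool", "body": {"deltas": [{"dx": -30.0, "dy": -11.4, "dz": 4.0, "rx": 0.0, "ry": 0.0, "rz": 1.07, "grip": 0.0}, {"dx": -30.0, "dy": -11.4, "dz": 4.0, "rx": 0.0, "ry": 0.0, "rz": 1.07, "grip": 0.0}, {"dx": -30.0, "dy": -11.4, "dz": 4.0, "rx": 0.0, "ry": 0.0, "rz": 1.07, "grip": 0.0}, {"dx": -30.0, "dy": -11.4, "dz": 4.0, "rx": 0.0, "ry": 0.0, "rz": 1.07, "grip": 0.0}, {"dx": -30.0, "dy": -11.4, "dz": 4.0, "rx": 0.0, "ry": 0.0, "rz": 1.07, "grip": 0.0}, {"dx": -30.0, "dy": -11.4, "dz": 4.0, "rx": 0.0, "ry": 0.0, "rz": 1.07, "grip": 0.0}, {"dx": -30.0, "dy": -11.4, "dz": 4.0, "rx": 0.0, "ry": 0.0, "rz": 1.07, "grip": 0.0}, {"dx": -30.0, "dy": -11.4, "dz": 4.0, "rx": 0.0, "ry": 0.0, "rz": 1.07, "grip": 0.0}, {"dx": -30.0, "dy": -11.4, "dz": 4.0, "rx": 0.0, "ry": 0.0, "rz": 1.07, "grip": 0.0}, {"dx": -30.0, "dy": -11.4, "dz": 4.0, "rx": 0.0, "ry": 0.0, "rz": 1.07, "grip": 0.0}, {"dx": -30.0, "dy": -11.4, "dz": 4.0, "rx": 0.0, "ry": 0.0, "rz": 1.07, "grip": 0.0}, {"dx": -30.0, "dy": -11.4, "dz": 4.0, "rx": 0.0, "ry": 0.0, "rz": 1.07, "grip": 0.0}]}}

```text
t: 2.33
eef_pos: [452.8, 248.3, 191.4]
eef_rot: [-0.0, 0.719, 0.695, 0.0]
contact_force: [0.2, -0.4, 0.2]
width: 85.6
gripper_force: 0.0
```

```bash
python3 - <<'E'
from h import *
p=wrist(); p=wrist(); cv2.imwrite("pics/e.png",p["img"]); marks(["stray_mid","stray_nose"],p)
for r in manip.regions_of("stray_mid",p)[:2]:
    v,u=np.nonzero(r["pixels"]); print(r["score"],len(u),u.min(),u.max(),v.min(),v.max())
delta([453,248,170],1.534)
print(proj(p,[453,248,16]),proj(p,[458,386,16]),proj(p,[449.5,150,16]))
E
```

```text
stray_mid [278.6 391.5  15. ] 0.67
stray_mid [452.5 251.7  15.7] 0.56
stray_nose [311.5 259.9  13.7] 0.71
stray_nose [463.1 388.   17.4] 0.64
0.89 6938 229 296 24 287
0.63 6286 20 128 0 189
t 2.58 pos [452.8 248.4 191.4] d cm [-0.04  0.02  2.14] rot [ 0.    -0.     0.003] F [-0.5  1.   1.3] w 86.1 gf 0.0
[273. 194.] [274.  32.] [273. 287.]
```

View pics/e.png

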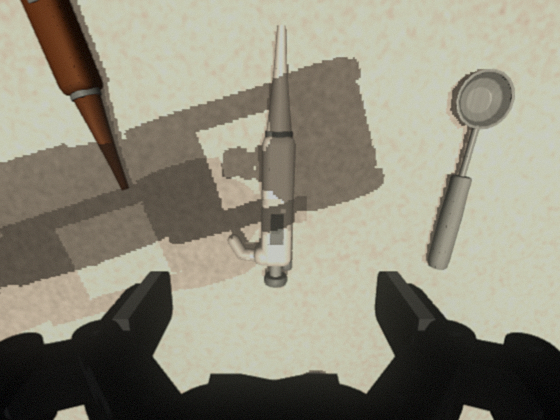

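The wrist view shows the white stray straight ahead: nose tip at (282,26), knob at (276,287), and hook at left. The brown one is at top left. I'll back-project those points for the grasp.

```bash
python3 - <<'E'
from h import *
p=wrist()
P=back(p,[[282,26],[276,287]],16)[:,:2]; d=P[0]-P[1]; L=np.hypot(*d); d/=L; mid=P.mean(0)-20*d; yaw=np.arctan2(d[1],d[0])
# handle edges at top z=~20
E=back(p,[[262,190],[295,190],[261,150],[295,150],[262,225],[295,225]],20)[:,:2]
print(P,L,mid,yaw); print([round(float(np.cross(d,e-mid)),1) for e in E],[round(float(d@(e-mid)),1) for e in E])
delta([*mid,5],yaw)
E
```

```text
[[465.26028817 389.79942719]
 [452.59340335 150.01377613]] 240.11998755828273 [457.87179949 249.93444911] 1.5180195162043697
[15.2, -15.5, 16.4, -14.2, 14.8, -16.8] [1.8, 2.3, 38.5, 39.1, -32.4, -31.8]
t 2.63 pos [452.9 248.3 191.4] d cm [ 0.18  0.49 18.64] rot [ 0.    -0.     0.019] F [-0.4  0.3 -0.5] w 85.3 gf 0.0<stdin>:6: DeprecationWarning: Arrays of 2-dimensional vectors are deprecated. Use arrays of 3-dimensional vectors instead. (deprecated in NumPy 2.0)
```

Emit:
{"method": "servo_tool", "body": {"deltas": [{"dx": 0.2, "dy": 0.3, "dz": 3.0, "rx": 0.0, "ry": 0.0, "rz": 0.0, "grip": 0.0}, {"dx": 0.2, "dy": 0.3, "dz": 6.0, "rx": 0.0, "ry": 0.0, "rz": 0.0, "grip": 0.0}, {"dx": 0.2, "dy": 0.3, "dz": 9.0, "rx": 0.0, "ry": 0.0, "rz": 0.0, "grip": 0.0}, {"dx": 0.2, "dy": 0.3, "dz": 12.0, "rx": 0.0, "ry": 0.0, "rz": 0.0, "grip": 0.0}, {"dx": 0.2, "dy": 0.3, "dz": 14.0, "rx": 0.0, "ry": 0.0, "rz": 0.0, "grip": 0.0}, {"dx": 0.2, "dy": 0.3, "dz": 15.5, "rx": 0.0, "ry": 0.0, "rz": 0.0, "grip": 0.0}, {"dx": 0.2, "dy": 0.3, "dz": 17.0, "rx": 0.0, "ry": 0.0, "rz": 0.0, "grip": 0.0}, {"dx": 0.2, "dy": 0.3, "dz": 18.0, "rx": 0.0, "ry": 0.0, "rz": 0.0, "grip": 0.0}, {"dx": 0.2, "dy": 0.3, "dz": 18.7, "rx": 0.0, "ry": 0.0, "rz": 0.0, "grip": 0.0}, {"dx": 0.2, "dy": 0.3, "dz": 18.7, "rx": 0.0, "ry": 0.0, "rz": 0.0, "grip": 0.0}]}}

```text
t: 3.47
eef_pos: [455.4, 249.4, 3.1]
eef_rot: [-0.001, 0.72, 0.694, -0.001]
contact_force: [-0.5, -0.6, -0.4]
width: 85.6
gripper_force: 0.0
```

Emit:
{"method": "servo_tool", "body": {"deltas": [{"dx": 0.0, "dy": 0.0, "dz": 0.0, "rx": 0.0, "ry": 0.0, "rz": 0.0, "grip": 0.5}, {"dx": 0.0, "dy": 0.0, "dz": 0.0, "rx": 0.0, "ry": 0.0, "rz": 0.0, "grip": 0.6}, {"dx": 0.0, "dy": 0.0, "dz": 0.0, "rx": 0.0, "ry": 0.0, "rz": 0.0, "grip": 0.8}, {"dx": 0.0, "dy": 0.0, "dz": 0.0, "rx": 0.0, "ry": 0.0, "rz": 0.0, "grip": 1.0}, {"dx": 0.0, "dy": 0.0, "dz": 0.0, "rx": 0.0, "ry": 0.0, "rz": 0.0, "grip": 1.0}, {"dx": 0.0, "dy": 0.0, "dz": 0.0, "rx": 0.0, "ry": 0.0, "rz": 0.0, "grip": 1.0}, {"dx": 0.0, "dy": 0.0, "dz": 0.0, "rx": 0.0, "ry": 0.0, "rz": 0.0, "grip": 1.0}, {"dx": 0.0, "dy": 0.0, "dz": 0.0, "rx": 0.0, "ry": 0.0, "rz": 0.0, "grip": 1.0}, {"dx": 0.0, "dy": 0.0, "dz": 0.0, "rx": 0.0, "ry": 0.0, "rz": 0.0, "grip": 1.0}, {"dx": 0.0, "dy": 0.0, "dz": 0.0, "rx": 0.0, "ry": 0.0, "rz": 0.0, "grip": 1.0}], "force": 30}}

```text
t: 4.3
eef_pos: [457.1, 249.7, 5.2]
eef_rot: [0.0, 0.72, 0.694, 0.001]
contact_force: [-0.9, -0.6, 6.5]
width: 29.4
gripper_force: 31.4
```

Emit:
{"method": "servo_tool", "body": {"deltas": [{"dx": 0.0, "dy": 0.0, "dz": -0.5, "rx": 0.0, "ry": 0.0, "rz": 0.0, "grip": 1.0}, {"dx": 0.0, "dy": 0.0, "dz": -1.2, "rx": 0.0, "ry": 0.0, "rz": 0.0, "grip": 1.0}, {"dx": 0.0, "dy": 0.0, "dz": -2.5, "rx": 0.0, "ry": 0.0, "rz": 0.0, "grip": 1.0}, {"dx": 0.0, "dy": 0.0, "dz": -4.0, "rx": 0.0, "ry": 0.0, "rz": 0.0, "grip": 1.0}, {"dx": 0.0, "dy": 0.0, "dz": -6.0, "rx": 0.0, "ry": 0.0, "rz": 0.0, "grip": 1.0}, {"dx": 0.0, "dy": 0.0, "dz": -8.0, "rx": 0.0, "ry": 0.0, "rz": 0.0, "grip": 1.0}, {"dx": 0.0, "dy": 0.0, "dz": -10.0, "rx": 0.0, "ry": 0.0, "rz": 0.0, "grip": 1.0}, {"dx": 0.0, "dy": 0.0, "dz": -12.0, "rx": 0.0, "ry": 0.0, "rz": 0.0, "grip": 1.0}, {"dx": 0.0, "dy": 0.0, "dz": -12.0, "rx": 0.0, "ry": 0.0, "rz": 0.0, "grip": 1.0}, {"dx": 0.0, "dy": 0.0, "dz": -12.0, "rx": 0.0, "ry": 0.0, "rz": 0.0, "grip": 1.0}]}}

```text
t: 5.13
eef_pos: [457.1, 249.8, 125.5]
eef_rot: [0.001, 0.72, 0.694, 0.001]
contact_force: [0.1, 0.2, -1.4]
width: 29.6
gripper_force: 30.6
```

```bash
python3 - <<'E'
from h import *
p=wrist(); cv2.imwrite("pics/f.png",p["img"]); marks(["stray_mid","stray_nose"],p)
delta([537,-262.5,124],.108)
E
```

```text
stray_mid [451.4 251.4 134.1] 0.59
stray_nose [312.  260.   13.5] 0.96
t 5.28 pos [455.2 249.2 122.9] d cm [-50.84  10.02  -0.09] rot [-1.000e-03  2.000e-03  1.427e+00] F [-0.8  0.7 -1.7] w 29.3 gf 30.6
```

View pics/f.png

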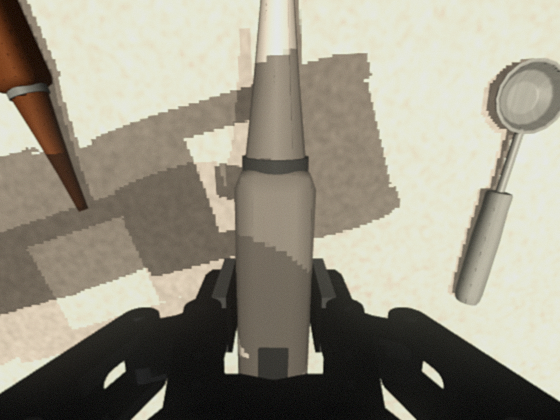

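The held view shows the pipette square in the fingers, with its collar at (275,164) and its axis running vertically. Now I work out its mid offset from the TCP.

```bash
python3 - <<'E'
from h import *
p=wrist(); s=manip.observe(); q=s["eef_rot"]; R=Ro.from_quat([q[1],q[2],q[3],q[0]]); o=s["eef_pos"]
zm=o[2]+11
for n,px in dict(collar=[[242,165],[308,165]],handle=[[237,200],[315,200]],handle2=[[238,300],[313,300]],nose=[[261,2],[299,2]]).items():
    print(n,np.round(R.inv().apply(back(p,px,zm)-o),1).tolist())
p=manip.read_camera("top"); marks(["stray_mid","stray_nose","rested_mid"],p)
p=manip.read_camera("scene"); marks(["stray_mid","stray_nose","rested_mid"],p)
E
```

```text
collar [[52.2, -11.6, -11.0], [52.2, 13.7, -11.1]]
handle [[38.4, -13.9, -11.0], [38.4, 16.8, -11.1]]
handle2 [[-5.7, -14.8, -11.0], [-5.7, 17.4, -11.0]]
nose [[107.2, -3.7, -11.1], [107.2, 9.1, -11.1]]
stray_mid [457.  252.4 134.3] 0.71
rested_mid [ 529.4 -170.9   19.9] 0.62
stray_mid [453.4 252.9 137.9] 0.58
stray_nose [313.  256.8  16. ] 0.93
rested_mid [ 524.7 -165.4   19.1] 0.98
rested_mid [ 541.5 -262.7    5.5] 0.26
```

Emit:
{"method": "servo_tool", "body": {"deltas": [{"dx": -1.0, "dy": 0.2, "dz": 0.0, "rx": 0.0, "ry": 0.0, "rz": 0.03, "grip": 1.0}, {"dx": -3.0, "dy": 0.6, "dz": 0.0, "rx": 0.0, "ry": 0.0, "rz": 0.1, "grip": 1.0}, {"dx": -6.0, "dy": 1.2, "dz": 0.0, "rx": 0.0, "ry": 0.0, "rz": 0.19, "grip": 1.0}, {"dx": -9.0, "dy": 1.8, "dz": 0.0, "rx": 0.0, "ry": 0.0, "rz": 0.28, "grip": 1.0}, {"dx": -12.0, "dy": 2.4, "dz": 0.0, "rx": 0.0, "ry": 0.0, "rz": 0.37, "grip": 1.0}, {"dx": -15.0, "dy": 3.0, "dz": 0.0, "rx": 0.0, "ry": 0.0, "rz": 0.46, "grip": 1.0}, {"dx": -18.0, "dy": 3.6, "dz": 0.0, "rx": 0.0, "ry": 0.0, "rz": 0.55, "grip": 1.0}, {"dx": -21.0, "dy": 4.2, "dz": 0.0, "rx": 0.0, "ry": 0.0, "rz": 0.64, "grip": 1.0}, {"dx": -24.0, "dy": 4.8, "dz": 0.0, "rx": 0.0, "ry": 0.0, "rz": 0.73, "grip": 1.0}, {"dx": -27.0, "dy": 5.4, "dz": 0.0, "rx": 0.0, "ry": 0.0, "rz": 0.82, "grip": 1.0}, {"dx": -29.0, "dy": 5.8, "dz": 0.0, "rx": 0.0, "ry": 0.0, "rz": 0.88, "grip": 1.0}, {"dx": -30.0, "dy": 6.0, "dz": 0.0, "rx": 0.0, "ry": 0.0, "rz": 0.9, "grip": 1.0}]}}

```text
t: 6.73
eef_pos: [505.8, -55.8, 124.6]
eef_rot: [0.001, 0.951, 0.309, 0.0]
contact_force: [0.4, -0.7, -1.7]
width: 29.4
gripper_force: 30.5
```

```bash
python3 - <<'E'
from h import *
manip.read_camera("top");manip.read_camera("top")
delta([537,-262.5,124],.108)
E
```

```text
t 6.83 pos [505.6 -54.2 124.4] d cm [-9.77 18.66  0.04] rot [ 0.    -0.     0.524] F [-0.2  0.3 -1.2] w 29.6 gf 30.5
```

Emit:
{"method": "servo_tool", "body": {"deltas": [{"dx": -0.5, "dy": 1.0, "dz": 0.0, "rx": 0.0, "ry": 0.0, "rz": 0.03, "grip": 1.0}, {"dx": -1.6, "dy": 3.0, "dz": 0.0, "rx": 0.0, "ry": 0.0, "rz": 0.09, "grip": 1.0}, {"dx": -3.0, "dy": 5.8, "dz": 0.0, "rx": 0.0, "ry": 0.0, "rz": 0.17, "grip": 1.0}, {"dx": -4.5, "dy": 8.6, "dz": 0.0, "rx": 0.0, "ry": 0.0, "rz": 0.25, "grip": 1.0}, {"dx": -6.0, "dy": 11.4, "dz": 0.0, "rx": 0.0, "ry": 0.0, "rz": 0.33, "grip": 1.0}, {"dx": -7.4, "dy": 14.2, "dz": 0.0, "rx": 0.0, "ry": 0.0, "rz": 0.41, "grip": 1.0}, {"dx": -8.7, "dy": 16.6, "dz": 0.0, "rx": 0.0, "ry": 0.0, "rz": 0.48, "grip": 1.0}, {"dx": -9.5, "dy": 18.2, "dz": 0.0, "rx": 0.0, "ry": 0.0, "rz": 0.515, "grip": 1.0}, {"dx": -9.8, "dy": 18.7, "dz": 0.0, "rx": 0.0, "ry": 0.0, "rz": 0.524, "grip": 1.0}, {"dx": -9.8, "dy": 18.7, "dz": 0.0, "rx": 0.0, "ry": 0.0, "rz": 0.524, "grip": 1.0}, {"dx": -9.8, "dy": 18.7, "dz": 0.0, "rx": 0.0, "ry": 0.0, "rz": 0.524, "grip": 1.0}]}}

```text
t: 7.75
eef_pos: [537.2, -259.7, 123.8]
eef_rot: [-0.001, 0.998, 0.056, -0.0]
contact_force: [0.4, -0.2, -1.5]
width: 29.7
gripper_force: 30.5
```

```bash
python3 - <<'E'
from h import *
p=wrist(); p=wrist(); cv2.imwrite("pics/g.png",p["img"])
marks(["mat","rested_mid","stray_mid"],p)
delta([537,-262.5,124],.108)
c=np.array([537,-262.5]);u=np.array([np.cos(.108),np.sin(.108)]);v=np.array([-u[1],u[0]])
for a,b in ((120,40),(120,-40),(60,40),(60,-40),(0,40),(0,-40)): print(a,b,proj(p,[*(c+a*u+b*v),6]))
p=manip.read_camera("scene"); marks(["mat","rested_mid","stray_mid","stray_nose"],p)
E
```

```text
rested_mid [ 525.7 -163.9   24.6] 0.78
stray_mid [ 533.6 -258.6  134.8] 0.75
t 8.0 pos [ 537.5 -259.8  124.3] d cm [-0.08  0.26  0.03] rot [-0.     0.     0.005] F [-0.  -0.3 -0.1] w 29.1 gf 30.5
120 40 [221.  41.]
120 -40 [337.  42.]
60 40 [224. 131.]
60 -40 [333. 131.]
0 40 [227. 210.]
0 -40 [329. 210.]
mat [ 541.6 -262.5    3.3] 0.76
rested_mid [ 526.8 -167.9   17.2] 0.72
stray_mid [ 543.  -257.6  137. ] 0.71
stray_nose [317.1 255.3  15.6] 0.77
stray_nose [ 679.8 -244.9  134.3] 0.63
stray_nose [ 529.  -168.7   17.6] 0.23
```

View pics/g.png

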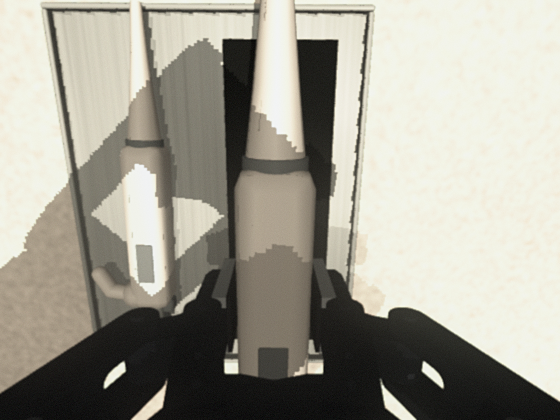

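The mat edge shows at columns 223 to 338, row 40, within about 1 mm of prediction. The rested pipette is at (145,220), parallel, with its nose pointing the same way. I'll correct 2.5 mm sideways and descend.

Emit:
{"method": "servo_tool", "body": {"deltas": [{"dx": 0.0, "dy": 0.25, "dz": 1.0, "rx": 0.0, "ry": 0.0, "rz": 0.005, "grip": 1.0}, {"dx": 0.0, "dy": 0.25, "dz": 2.5, "rx": 0.0, "ry": 0.0, "rz": 0.005, "grip": 1.0}, {"dx": 0.0, "dy": 0.25, "dz": 4.5, "rx": 0.0, "ry": 0.0, "rz": 0.005, "grip": 1.0}, {"dx": 0.0, "dy": 0.25, "dz": 6.5, "rx": 0.0, "ry": 0.0, "rz": 0.005, "grip": 1.0}, {"dx": 0.0, "dy": 0.25, "dz": 8.0, "rx": 0.0, "ry": 0.0, "rz": 0.005, "grip": 1.0}, {"dx": 0.0, "dy": 0.25, "dz": 9.2, "rx": 0.0, "ry": 0.0, "rz": 0.005, "grip": 1.0}, {"dx": 0.0, "dy": 0.25, "dz": 10.0, "rx": 0.0, "ry": 0.0, "rz": 0.005, "grip": 1.0}, {"dx": 0.0, "dy": 0.25, "dz": 10.5, "rx": 0.0, "ry": 0.0, "rz": 0.005, "grip": 1.0}, {"dx": 0.0, "dy": 0.25, "dz": 10.7, "rx": 0.0, "ry": 0.0, "rz": 0.005, "grip": 1.0}, {"dx": 0.0, "dy": 0.25, "dz": 10.7, "rx": 0.0, "ry": 0.0, "rz": 0.005, "grip": 1.0}, {"dx": 0.0, "dy": 0.25, "dz": 10.7, "rx": 0.0, "ry": 0.0, "rz": 0.005, "grip": 1.0}]}}

```text
t: 9.17
eef_pos: [538.3, -264.0, 18.0]
eef_rot: [0.0, 0.999, 0.053, 0.001]
contact_force: [0.1, -0.3, -1.2]
width: 29.6
gripper_force: 30.5
```

```bash
python3 - <<'E'
from h import *
manip.read_camera("top");p=manip.read_camera("top")
delta([537.5,-262.5,11],.108); manip.read_camera("top"); delta([537.5,-262.5,11],.108)
p=wrist(); c=np.array([537,-262.5]);u=np.array([np.cos(.108),np.sin(.108)]);v=np.array([-u[1],u[0]])
img=p["img"].copy()
for a,b in ((120,40),(120,-40),(80,40),(80,-40)):
    q=proj(p,[*(c+a*u+b*v),6]); print(q); cv2.circle(img,tuple(int(i) for i in q),3,(0,0,255),1)
cv2.imwrite("pics/h.png",img)
E
```

```text
t 9.27 pos [ 538.4 -264.1   18.2] d cm [-0.07 -0.16  0.72] rot [ 0.001 -0.001 -0.002] F [ 0.1 -0.6 -1.8] w 29.4 gf 30.5
t 9.32 pos [ 538.3 -264.    18.2] d cm [-0.06 -0.16  0.72] rot [ 0.001 -0.001 -0.002] F [ 0.7  0.8 -1.6] w 29.4 gf 30.5
[167. -11.]
[370. -12.]
[175.  96.]
[363.  95.]
```

View pics/h.png

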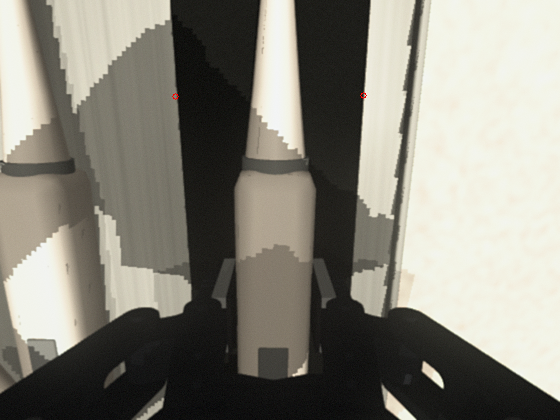

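The mat spans columns 181 to 360 at the collar row, centred at 270, while the pipette axis is at 275. I shift about 2 mm in −y and lower the last 7 mm gently.

Emit:
{"method": "servo_tool", "body": {"deltas": [{"dx": 0.0, "dy": -0.2, "dz": 0.1, "rx": 0.0, "ry": 0.0, "rz": 0.0, "grip": 1.0}, {"dx": 0.0, "dy": -0.2, "dz": 0.2, "rx": 0.0, "ry": 0.0, "rz": 0.0, "grip": 1.0}, {"dx": 0.0, "dy": -0.2, "dz": 0.3, "rx": 0.0, "ry": 0.0, "rz": 0.0, "grip": 1.0}, {"dx": 0.0, "dy": -0.2, "dz": 0.4, "rx": 0.0, "ry": 0.0, "rz": 0.0, "grip": 1.0}, {"dx": 0.0, "dy": -0.2, "dz": 0.5, "rx": 0.0, "ry": 0.0, "rz": 0.0, "grip": 1.0}, {"dx": 0.0, "dy": -0.2, "dz": 0.6, "rx": 0.0, "ry": 0.0, "rz": 0.0, "grip": 1.0}, {"dx": 0.0, "dy": -0.2, "dz": 0.65, "rx": 0.0, "ry": 0.0, "rz": 0.0, "grip": 1.0}, {"dx": 0.0, "dy": -0.2, "dz": 0.65, "rx": 0.0, "ry": 0.0, "rz": 0.0, "grip": 1.0}, {"dx": 0.0, "dy": -0.2, "dz": 0.65, "rx": 0.0, "ry": 0.0, "rz": 0.0, "grip": 1.0}]}}

```text
t: 10.12
eef_pos: [537.5, -261.7, 11.2]
eef_rot: [0.0, 0.999, 0.053, -0.0]
contact_force: [-2.1, 2.0, 4.8]
width: 29.4
gripper_force: 31.2
```

It's in contact with the mat at z = 11.2, as expected. I release part way, then lift.

Emit:
{"method": "servo_tool", "body": {"deltas": [{"dx": 0.0, "dy": 0.0, "dz": 0.0, "rx": 0.0, "ry": 0.0, "rz": 0.0, "grip": 0.6}, {"dx": 0.0, "dy": 0.0, "dz": 0.0, "rx": 0.0, "ry": 0.0, "rz": 0.0, "grip": 0.55}, {"dx": 0.0, "dy": 0.0, "dz": 0.0, "rx": 0.0, "ry": 0.0, "rz": 0.0, "grip": 0.5}, {"dx": 0.0, "dy": 0.0, "dz": 0.0, "rx": 0.0, "ry": 0.0, "rz": 0.0, "grip": 0.4}, {"dx": 0.0, "dy": 0.0, "dz": 0.0, "rx": 0.0, "ry": 0.0, "rz": 0.0, "grip": 0.4}, {"dx": 0.0, "dy": 0.0, "dz": 0.0, "rx": 0.0, "ry": 0.0, "rz": 0.0, "grip": 0.4}, {"dx": 0.0, "dy": 0.0, "dz": 0.0, "rx": 0.0, "ry": 0.0, "rz": 0.0, "grip": 0.4}]}}

```text
t: 10.7
eef_pos: [537.5, -261.6, 10.7]
eef_rot: [-0.0, 0.999, 0.053, 0.0]
contact_force: [-0.3, -0.0, -0.2]
width: 51.3
gripper_force: 0.0
```

Emit:
{"method": "servo_tool", "body": {"deltas": [{"dx": 0.0, "dy": 0.0, "dz": -0.5, "rx": 0.0, "ry": 0.0, "rz": 0.0, "grip": 0.4}, {"dx": 0.0, "dy": 0.0, "dz": -1.5, "rx": 0.0, "ry": 0.0, "rz": 0.0, "grip": 0.4}, {"dx": 0.0, "dy": 0.0, "dz": -3.0, "rx": 0.0, "ry": 0.0, "rz": 0.0, "grip": 0.4}, {"dx": 0.0, "dy": 0.0, "dz": -5.0, "rx": 0.0, "ry": 0.0, "rz": 0.0, "grip": 0.4}, {"dx": 0.0, "dy": 0.0, "dz": -8.0, "rx": 0.0, "ry": 0.0, "rz": 0.0, "grip": 0.4}, {"dx": 0.0, "dy": 0.0, "dz": -11.0, "rx": 0.0, "ry": 0.0, "rz": 0.0, "grip": 0.4}, {"dx": 0.0, "dy": 0.0, "dz": -14.0, "rx": 0.0, "ry": 0.0, "rz": 0.0, "grip": 0.4}, {"dx": 0.0, "dy": 0.0, "dz": -17.0, "rx": 0.0, "ry": 0.0, "rz": 0.0, "grip": 0.4}, {"dx": 0.0, "dy": 0.0, "dz": -20.0, "rx": 0.0, "ry": 0.0, "rz": 0.0, "grip": 0.4}, {"dx": 0.0, "dy": 0.0, "dz": -22.0, "rx": 0.0, "ry": 0.0, "rz": 0.0, "grip": 0.4}, {"dx": 0.0, "dy": 0.0, "dz": -22.0, "rx": 0.0, "ry": 0.0, "rz": 0.0, "grip": 0.4}, {"dx": 0.0, "dy": 0.0, "dz": -22.0, "rx": 0.0, "ry": 0.0, "rz": 0.0, "grip": 0.4}]}}

```text
t: 11.7
eef_pos: [538.3, -262.2, 233.5]
eef_rot: [0.001, 0.999, 0.053, 0.002]
contact_force: [-0.3, 0.0, -1.0]
width: 51.4
gripper_force: 0.0
```

```bash
python3 - <<'E'
from h import *
p=wrist(); cv2.imwrite("pics/i.png",p["img"]); marks(["mat","rested_mid","stray_mid","stray_nose"],p)
delta([537.5,-262.5,11],.108)
E
```

```text
rested_mid [ 526.9 -165.7   23.3] 0.57
stray_mid [ 539.4 -261.2   23.9] 0.86
stray_nose [ 677.6 -251.7   21.7] 0.63
t 11.95 pos [ 536.8 -261.1  229.3] d cm [ 0.1   0.19 21.82] rot [-0.002  0.002 -0.002] F [ 0.4  0.  -0. ] w 51.3 gf 0.0
```

View pics/i.png

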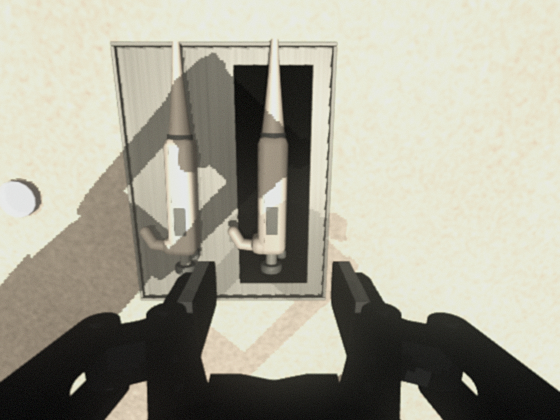

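Top-down, the stray (nose at 274,42, knob at 270,270) lies on the mat (columns 234 to 313, rows 66 to 283). It is level with the rested pipette (nose at 177,42, knob at 187,265), which hasn't moved. A last numeric check on parallelism before handing in.

```bash
python3 - <<'E'
from h import *
p=wrist()
for n,px,z in (("stray",[[274,42],[270.5,272]],22),("rested",[[177,42],[186.5,268]],20)):
    P=back(p,px,z)[:,:2]; d=P[0]-P[1]; print(n,np.round(P,1).tolist(),np.hypot(*d),np.arctan2(d[1],d[0]))
for n in ("stray_mid","rested_mid","mat"):
    for r in manip.regions_of(n,p)[:3]:
        v,u=np.nonzero(r["pixels"]); print(n,round(r["score"],2),(u.min(),u.max()),rect(back(p,np.c_[u,v],6 if n=="mat" else 22)))
m=(p["img"].max(2)<30).astype(np.uint8); m[255:]=0
c=np.array([np.r_[r,np.median(np.nonzero(m[r,225:325])[0][[0,-1]])+225] for r in (70,80,90)]); print(c)
p=manip.read_camera("top"); marks(["stray_mid","stray_nose","rested_mid"],p)
E
```

```text
stray [[671.3, -246.9], [439.7, -267.6]] 232.5252219812237 0.08919035538417393
rested [[662.2, -157.2], [433.6, -174.0]] 229.23775589583727 0.07318775726532196
stray_mid 0.57 (np.int64(230), np.int64(290)) (array([ 557. , -243.8]), array([240.4,  62.9]), np.float32(0.0967))
stray_mid 0.38 (np.int64(236), np.int64(315)) (array([ 541.1, -262.4]), array([229.8,  76.3]), np.float32(0.1065))
rested_mid 0.79 (np.int64(141), np.int64(201)) (array([ 546.8, -151.2]), array([237.4,  64. ]), np.float32(0.0687))
mat 0.94 (np.int64(235), np.int64(317)) (array([ 538.6, -262.6]), array([241.4,  81.8]), np.float32(0.1081))
[[ 70.  275.5]
 [ 80.  275.5]
 [ 90.  275. ]]
stray_mid [278.  390.4  17.3] 0.82
stray_mid [ 540.6 -262.3   21.5] 0.67
stray_nose [314.3 255.6  12.3] 0.85
stray_nose [ 672.6 -248.6   20.9] 0.58
rested_mid [ 527.1 -171.9   20.4] 0.75
```

```bash
python3 -c "
from bench import manip; print(manip.job_done())"
```

```text
the job is handed in; nothing more can be done
None
```

The white pipette is on the mat, set down by hand and released: its middle is within about 3 mm of the mat's centre and it is within about 1° of parallel to the rested one, nose the same way. The nose runs about 18 mm past the mat's end, level with the rested pipette's, because I centred it by its middle point. The rested one looks undisturbed, and the job was handed in at about 12 s of the 38 s allowed, with no verdict returned.

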